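# Post a jar lid into a sprung-flap recycling caddy

### The job

A small jar lid lies on the feed ledge of the recycling caddy. With one fingertip press the raised bar on the caddy's self-closing flap so that the flap swings down well open, and while that finger keeps it open, push the lid along the ledge and over its edge into the caddy with the other finger; then let the flap spring shut with the lid inside. Do not pinch or lift the lid, push gently, and leave the other things standing where they are.

Things in the scene. Friction and masses are not known exactly. Their poses are not given: they have to be found in the camera images.
- caddy: White recycling caddy, fixed, 230 (x) x 130 (y) mm; its flat feed ledge is 125 mm above the worktop. Origin: centre of its underside; x = feed direction (ledge to flap), z up. In its frame, mm: ledge x -115 to -20; then the opening, x -20 to 90, y -57 to 57, covered by the flap, nothing above it. Inside one hollow bin, 5 mm walls and floor, also under the ledge. Slippery enamel.
- flap (a joint): Steel flap 106 x 108 x 6 mm, hinged on its far edge (caddy x 90, height 128 mm, axis along y). Rad: 0 shut and level, grows as the edge at the ledge swings down, stop 1.05. A spring shuts it; pressing the bar takes about 2 N at its front, up to 9 N near the hinge. Shut, its top stands 6 mm above the ledge: the lid stops against it and cannot slide on to it.
- bar_front (a point): Front upper end, mid-width, of the black press bar on the flap (moves with it); shut: caddy x -14, y 22, height 179 mm. Bar 24 mm wide, straight, sloping down to bar_rear. A fingertip on it 6 mm above ledge height opens the flap about 0.45 rad near the front, 0.75 rad if slid along to caddy x 50; 34 mm from the hinge is as near as it can go.
- bar_rear (a point): Rear, lower upper end of the press bar, 25 mm from the hinge; shut it is at caddy x = 65, y = 22 mm, 158 mm above the worktop.
- ledge_edge (a point): Point on the ledge's far edge, mid-lane: caddy x -20, y -22, height 125 mm (fixed). Beyond it is the opening. The lid's lane on the ledge runs along caddy x between two guide rails, 12 mm high and 4 mm thick, from x -112 to -24; inner faces at y -48 and +4 mm (lane 52 mm wide).
- jar_lid: Loose round brass-coloured screw lid, 36 mm diameter, 14 mm high, about 30 g, lying flat on the ledge between the rails, its centre 24 to 36 mm before the ledge's edge. Origin: centre of its underside; z up.
- tea_glass: Bystander: small amber tea glass, 39 mm wide, 52 mm high, standing loose on the worktop on the left of the caddy. Origin: centre of its underside.
- mug: Bystander: teal mug, 68 x 99 x 73 mm high, loose, to the left. Origin: centre of its underside.
- coffee_jar: Bystander: jar of coffee with wooden lid, 66 mm wide, 106 mm high, loose, to the right. Origin: centre of its underside.
- glass_cup: Bystander: clear glass cup with handle, 45 x 77 x 51 mm high, loose, to the right. Origin: centre of its underside.
Things that resemble listed ones, but are neither listed nor needed, are in the scene too. What is meant by the jar_lid is not blue or purple, and is the smaller of those in its own colour.

How it is judged:
By the outcome, as a careful person would: the job done as asked, in the order asked, and still so for the second after the job is handed in, with the robot touching nothing.
It also fails if it takes over 35 s, if anything falls off the work surface, if the arm or the gripper's body presses on something with over 40 N, if the wrist force passes 120 N, or if a joint passes its speed limit or range.

### The arm

A 6-joint arm with a two-finger parallel gripper is mounted at the origin on a cart in front of the work surface, level with it; the furniture and walls round the work are solid. World frame = base frame: x ahead of the robot, y to its left, z up, the work surface at z = 0. Lengths are in m, angles in rad, forces in N, time in s.
With the tool pointing down it reaches from about 0.35 to 0.775 m from the base axis. Payload 5.5 kg.
Tool frame: the origin (TCP) lies midway between the tips of the shut fingers; the grasp point (between the pads) lies 19 mm behind it (env.tcp_to_grasp is the distance from the TCP to the grasp point, in m); z points along the fingers, y is the direction in which the jaws open and shut (so a half turn about z gives the same grasp; the last joint's range is limited). The gripper opens to 85 mm and grips with 20 to 120 N. Pads are 22 mm wide; open, the fingers measure 114 mm over their backs; the gripper's body (76 mm by 85 mm) begins 54 mm behind the grasp point. The pads swing forward as they close: fully open they stand 13 mm farther back than shut.
Start: joints at [-1.284, 0.313, 0.046, 1.304, 0, 1.431], TCP at [0.238, -0.523, 0.231] pointing down, gripper open.
Joint ranges: [-2.76, 2.76], [-0.86, 1.69], [-1.03, 1.26], [-2.2, 2.34], [-1.47, 1.5], [-3.14, 3.14]. Speed limits (rad/s): [2.57, 2.57, 3.14, 3.14, 3.14, 3.14].

### API

Orientations are given as a unit quaternion [w, x, y, z].
In Python, from workcell import get_state, viewer, hand_in, finder, env gives the robot as it stands.
- The arm moves only by the tool arm_command, never from a script. Its argument "motion" is a list of rows, each an object of numbers: "x", "y", "z": the shift along the tool's x, y, z in mm; "rx", "ry", "rz": the turn, a rotation vector about the tool's x, y, z in degrees; "hand": the closure, from -1 (fully open) to 1 (shut). A call has 1 to 10 rows; each row is the pose to reach, as a shift and turn from the pose commanded when the call began, along the tool's axes at that moment; what a row does not reach only later rows make up. A row lasts 1/8 s, in which the tool goes at most 62.5 mm and 10.7 degrees, less where a joint would pass 70% of its speed; a pose out of reach is approached as far as the arm can. A call with a gripper value outside its range is refused whole. The fingers move at their own pace and stop on an object; "force" is the grip in N (left out, the last holds). Time passes only in rows, so rows that repeat a pose let the fingers close. It gives the time, the measured TCP pose, the force and the opening at its end, in the units of the state.
- get_state(): the state, without advancing time (a new reading comes with each control period).
- viewer.read_camera(name): name is "side" or "top"; returns a dict with "image" (480x640x3 uint8, red, green, blue), "z_map" (480x640 float32, m along the optical axis (not along the pixel's ray), 0 where there is no reading), "intrinsics" (3x3 intrinsics, pixels), "k1" (the pictures are not rectified: a ray, as slopes to the right and down, at radius r is drawn at 1 + k1 r^2 times it, then the intrinsics apply), "rvec" (rotation vector, rad) and "tvec" (3), from world to camera coordinates, as OpenCV has them. Camera axes: x right, y down, z forward; pixel columns grow to the right and rows downward; lengths in m; the calibration is good to about 2 mm. A picture is of the moment at which its call begins.
- hand_in(): hands the job in, once; it reports no verdict.
Trained networks look in a picture, given as the dict that the camera call returned (one of the last four; its "shot" number tells which), for a name from the list of things; names that differ only in an ending like _2 or _b are one class to them, and where a whole thing is asked for, a point or a joint stands for the part that bears it (a point fixed in the world has none). Each returns a list of dicts, best first, with "score" (0 to 1); they miss things now and then, are a little off and sometimes report something else, mostly with a low value. They report only what shows in the picture. A call takes as long as a camera call. They do not tell look-alikes from the thing itself.
- finder.find_in(picture, query): "at" ([column, row] in pixels, amid what is visible of it).
- finder.masks_of(picture, query): "region" (480x640 bool, what is visible of it) and "at" ([column, row] in pixels, amid what is visible of it).
The state is a dict: "clock": time; "joint_pos": joint angles; "qvel": joint speeds; "tau": joint torques, N m; "tcp_pos": TCP position; "orientation": TCP orientation; "wrist_force": force on the tool from outside, world axes, zero at the start; "ft_torque": the same for the moment, N m; "finger_gap": finger opening in m.
Only numpy, scipy, OpenCV 4.12 (cv2) and the standard library are available. Lean on these libraries where they do the work, as an engineer would, in place of code of your own. Each camera call takes 0.05 s, during which the arm holds its last target.

## Working session

There is one attempt and no reset: what is moved stays moved. The work goes in short steps, Python scripts to look and compute and a tool call to move; the robot and the scene stay as the last step left them, time stands still between calls to the robot, and variables do not carry over. Pictures are saved under pics/ and viewed, and the job is handed in when it is done.

Besides the shell and the picture viewer there is one more tool, called after "Call:" as name(argument=value, ...) on one line, values as JSON. arm_command: Moves the arm, as the interface text tells. Its arguments: {"type":"object","properties":{"motion":{"type":"array","items":{"type":"object","properties":{"x":{"type":"number"},"y":{"type":"number"},"z":{"type":"number"},"rx":{"type":"number"},"ry":{"type":"number"},"rz":{"type":"number"},"hand":{"type":"number"}}}},"force":{"type":"number"}},"required":["motion"]}

```bash
mkdir -p pics; ls
cat > h.py <<'E'
import numpy as np, cv2
from workcell import get_state, viewer, hand_in, finder, env
def save(p,name,crop=None,s=1):
    im=p["image"][:,:,::-1]
    if crop: c0,r0,c1,r1=crop; im=im[r0:r1,c0:c1]
    im=cv2.resize(im,None,fx=s,fy=s,interpolation=cv2.INTER_CUBIC); cv2.imwrite("pics/"+name,im)
def unp(p,uv,z=None):
    K=np.array(p["intrinsics"]);uv=np.atleast_2d(np.array(uv,float))
    d=np.stack([(uv[:,0]-K[0,2])/K[0,0],(uv[:,1]-K[1,2])/K[1,1]],1)
    x=d.copy()
    for _ in range(20): x=d/(1+p["k1"]*(x**2).sum(1,keepdims=True))
    R=cv2.Rodrigues(np.array(p["rvec"],float))[0];t=np.array(p["tvec"],float).ravel()
    return x,R,t
def px2w(p,uv):
    x,R,t=unp(p,uv);uv=np.atleast_2d(np.array(uv))
    z=p["z_map"][np.round(uv[:,1]).astype(int),np.round(uv[:,0]).astype(int)]
    P=np.c_[x,np.ones(len(x))]*z[:,None]
    return (P-t)@R
def px2plane(p,uv,h):
    x,R,t=unp(p,uv)
    d=np.c_[x,np.ones(len(x))]@R; c=-R.T@t
    return c+d*((h-c[2])/d[:,2])[:,None]
def w2px(p,P):
    R=cv2.Rodrigues(np.array(p["rvec"],float))[0];t=np.array(p["tvec"],float).ravel()
    q=np.atleast_2d(P)@R.T+t; s=q[:,:2]/q[:,2:]; s=s*(1+p["k1"]*(s**2).sum(1,keepdims=True))
    K=np.array(p["intrinsics"]);return s*[K[0,0],K[1,1]]+[K[0,2],K[1,2]]
def cloud(p):
    vv,uu=np.mgrid[0:480,0:640];uv=np.c_[uu.ravel(),vv.ravel()]
    return px2w(p,uv).reshape(480,640,3)
E
python3 - <<'E'
from h import *
for n in ["top","side"]:
    p=viewer.read_camera(n); save(p,n+"0.png"); print(n,p["rvec"],p["tvec"],p["intrinsics"],p["k1"],(p["z_map"]>0).mean())
    for q in ["caddy","jar_lid","bar_front","bar_rear","ledge_edge","tea_glass","mug","coffee_jar","glass_cup"]:
        try:
            for r in finder.find_in(p,q)[:4]:
                print(q,np.round(r["at"],1),round(r["score"],2),np.round(px2w(p,r["at"])[0],3))
        except Exception as e: print(q,e)
print(get_state())
E
```

```text
pics
top [ 2.10347639 -2.09884948  0.23857185] [0.0150749  0.56985845 1.3134216 ] [[553.33262598   0.         325.04493831]
 [  0.         553.33262598 245.96983952]
 [  0.           0.           1.        ]] 0.01682684481726943 0.996005859375
caddy [356.3 251.1] 0.78 [ 0.542 -0.058  0.132]
jar_lid [427.6 304. ] 0.84 [ 0.432 -0.243  0.013]
jar_lid [421.  255.1] 0.83 [ 0.557 -0.23   0.02 ]
jar_lid [359.6 273. ] 0.74 [ 0.488 -0.064  0.142]
jar_lid [288.3 293.3] 0.51 [0.458 0.109 0.015]
bar_front [365.6 233.5] 0.7 [ 0.585 -0.08   0.132]
bar_front [359.8 272.1] 0.15 [ 0.49  -0.065  0.139]
bar_rear [366.1 235.5] 0.7 [ 0.581 -0.081  0.13 ]
ledge_edge [355.7 251.1] 0.79 [ 0.542 -0.056  0.132]
tea_glass [302.9 257. ] 0.49 [0.554 0.074 0.005]
tea_glass [359.5 249.8] 0.36 [ 0.546 -0.065  0.131]
mug [171.8 305. ] 0.57 [0.429 0.404 0.006]
coffee_jar [483.6 238.4] 0.86 [ 0.58  -0.368  0.104]
glass_cup [475.1 301.7] 0.85 [ 0.439 -0.365  0.005]
side [ 2.53112287 -0.82915421  0.20955536] [-0.4315502   0.32830939  1.23796427] [[511.27720816   0.         315.85164033]
 [  0.         511.27720816 246.9
[... 705 characters left out ...]
lock': 1.0, 'joint_pos': array([-1.28357932e+00,  3.13192286e-01,  4.60732461e-02,  1.30357400e+00,
       -1.71723185e-05,  1.43118920e+00]), 'qvel': array([ 1.44722772e-03,  5.01611437e-05,  6.31372536e-04, -9.85629724e-04,
        1.30757799e-03,  5.38699791e-04]), 'tau': array([ 6.66210417e-04, -4.80473471e+01,  2.98818004e+01,  1.62202678e-04,
       -2.10195294e-04,  7.40397184e-06]), 'tcp_pos': array([ 0.23803334, -0.52345882,  0.23131662]), 'orientation': array([ 5.21358741e-05,  9.77313942e-01,  2.11795788e-01, -4.75471049e-06]), 'wrist_force': array([-0.06467116, -0.36667363,  0.26548327]), 'ft_torque': array([0.01293802, 0.02853684, 0.00086167]), 'finger_gap': 0.08530282437378904}
```

View pics/top0.png

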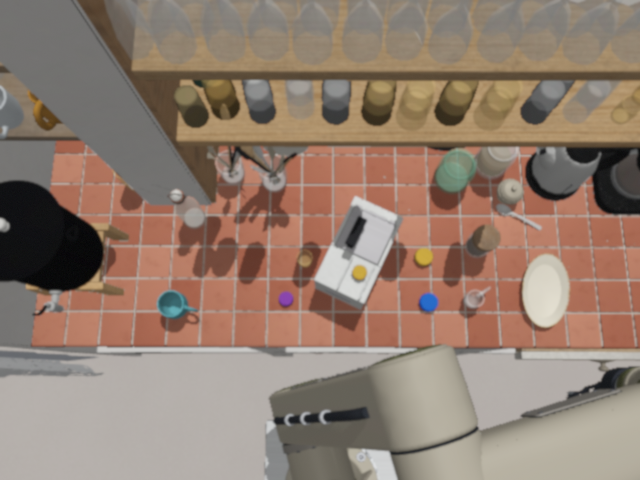

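View pics/side0.png

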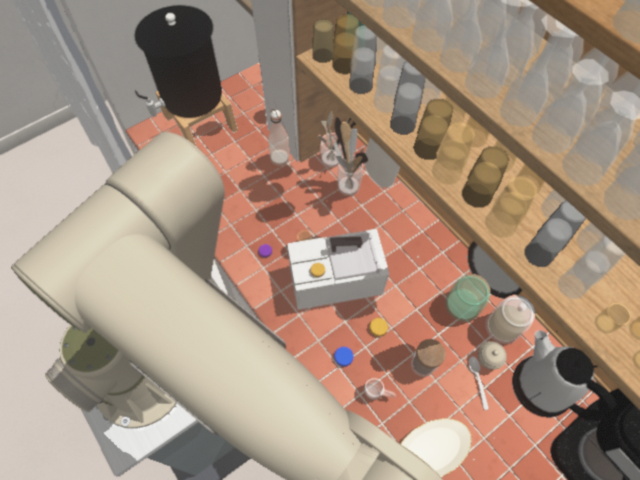

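Run:
```python
from h import *
p=viewer.read_camera("top"); save(p,"topc.png",(300,180,440,340),4.5)
np.savez("top.npz",**{k:p[k] for k in p})
q=viewer.read_camera("side"); save(q,"sidec.png",(260,190,420,340),4.5)
np.savez("side.npz",**{k:q[k] for k in q})
for pic in (p,q):
    C=cloud(pic)
    # caddy surface
    z=C[...,2]
    m=(z>0.116)&(z<0.2)&(C[...,0]>0.38)&(C[...,0]<0.72)&(np.abs(C[...,1]+.06)<.14)
    pts=C[m]; led=pts[(pts[:,2]<.1295)&(pts[:,2]>.12)]
    print(len(pts),led.min(0),led.max(0)); 
    allp=pts[:,:2].astype(np.float32)
    r=cv2.minAreaRect(allp);print(r)
    bar=pts[pts[:,2]>.15];print("bar",len(bar),bar.min(0),bar.max(0))
    h=np.histogram(pts[:,2],bins=np.arange(.116,.19,.004));print(h[0])
```

```text
4965 [ 0.42269491 -0.171476    0.1200001 ] [0.68107391 0.03972265 0.12949825]
((0.5527046918869019, -0.0654943436384201), (0.12999151647090912, 0.23162329196929932), 64.44281005859375)
bar 321 [ 0.54439376 -0.08227703  0.15177613] [ 0.62338841 -0.02919162  0.18204028]
[ 197 1192 1387 1168  485  164   46    3    3    9   37   63   53   69
   52   34    3    0]
4406 [ 0.42204925 -0.17102939  0.12002869] [0.682115   0.04137434 0.12949887]
((0.5519860982894897, -0.06475266814231873), (0.13464802503585815, 0.2305017113685608), 64.72731018066406)
bar 306 [ 0.5445177  -0.08111975  0.15166545] [ 0.62178385 -0.02859445  0.184268  ]
[  76  272 1253 1096  984  273  120   24    3    9   12   47   56   60
   54   52   14    1]
```

View pics/topc.png

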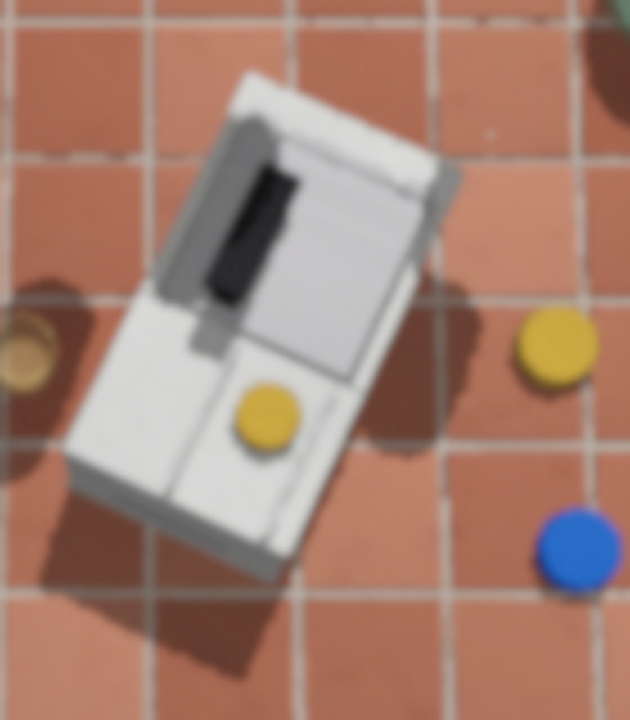

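View pics/sidec.png

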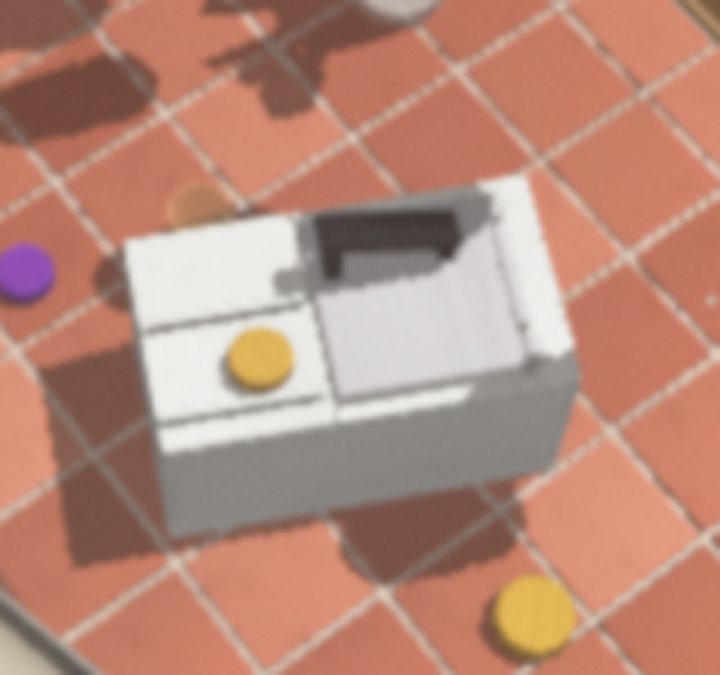

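Lid candidates in the top picture are:
- small brass lid on the ledge (360,273)
- larger yellow lid on the worktop (424,257)
- blue lid (429,303)
- purple lid (287,299)

The one on the ledge fits: it is brass, the smaller of its colour, and lies between the rails. The enlarged crop confirms this. Next I'll fit the caddy pose and check it with an overlay.

```bash
cat >> h.py <<'E'
def load(n):
    d=np.load(n+".npz"); return {k:d[k] for k in d}
E
python3 - <<'E'
from h import *
from scipy.optimize import minimize
P={n:load(n) for n in("top","side")}
def c2w(q,pose):
    q=np.atleast_2d(np.array(q,float)).copy();c,s=np.cos(pose[2]),np.sin(pose[2])
    return np.c_[pose[0]+c*q[:,0]-s*q[:,1],pose[1]+s*q[:,0]+c*q[:,1],q[:,2]]
# edge-based alignment: top outline polygon vs white mask gradient
def line(a,b,n=60): return np.array(a)+(np.array(b)-np.array(a))*np.linspace(0.03,.97,n)[:,None]
H=.125
cor=[(-.115,-.065,H),(-.115,.065,H),(.115,.065,H),(.115,-.065,H)]
G={}
for n,p in P.items():
    hsv=cv2.cvtColor(p["image"],cv2.COLOR_RGB2LAB).astype(np.float32)
    g=0
    for c in range(3):
        b=cv2.GaussianBlur(hsv[...,c],(0,0),1.0); g=g+np.hypot(cv2.Sobel(b,cv2.CV_32F,1,0),cv2.Sobel(b,cv2.CV_32F,0,1))
    G[n]=g
L=np.vstack([line(cor[i],cor[(i+1)%4]) for i in range(4)])
def f(v,names=("top","side")):
    t=0
    for n in names:
        uv=w2px(P[n],c2w(L,v)).astype(np.float32)
        t-=cv2.remap(G[n],uv[:,:1],uv[:,1:],cv2.INTER_LINEAR).mean()
    return t
for names in (("top",),("side",),("top","side")):
    best=min((minimize(f,[.552+a,-.065+b,-.446+c],args=(names,),method="Nelder-Mead",options=dict(xatol=1e-5,fatol=1e-3,initial_simplex=np.array([.552+a,-.065+b,-.446+c])+np.array([[0,0,0],[.004,0,0],[0,.004,0],[0,0,.03]]))) for a in(-.003,.003) for b in(-.003,.003) for c in(-.02,.02)),key=lambda r:r.fun)
    print(names,best.x,np.degrees(best.x[2]),best.fun)
v=best.x; np.save("pose.npy",v)
for n,p in P.items():
    lids=[r for r in finder.masks_of(viewer.read_camera(n),"jar_lid")]
    for r in lids:
        m=r["region"]; C=cloud(p)[m]; 
        if np.median(C[:,2])<.1: continue
        vv,uu=np.nonzero(m); (c,rad)=cv2.minEnclosingCircle(np.c_[uu,vv].astype(np.float32))
        top=C[C[:,2]>.134]
        uvc=[uu.mean(),vv.mean()]
        for w in (px2plane(p,[c],.139)[0],px2plane(p,[uvc],.135)[0]):
            d=w[:2]-v[:2];cc,s=np.cos(v[2]),np.sin(v[2])
            print(n,"lid",r["score"],m.sum(),w,"caddy",cc*d[0]+s*d[1],-s*d[0]+cc*d[1])
    im=cv2.resize(p["image"][:,:,::-1].copy(),None,fx=4,fy=4,interpolation=cv2.INTER_CUBIC)
    def dr(a,b,col):
        u=(w2px(p,c2w([a,b],v))+.5)*4; cv2.line(im,tuple(int(t) for t in u[0]),tuple(int(t) for t in u[1]),col,1)
    for i in range(4): dr(cor[i],cor[(i+1)%4],(0,255,0))
    dr((-.014,.010,.179),(.065,.010,.158),(0,0,255));dr((-.014,.034,.179),(.065,.034,.158),(0,0,255))
    dr((-.02,-.057,.125),(-.02,.057,.125),(255,0,0))
    dr((-.112,.004,.137),(-.024,.004,.137),(255,0,255));dr((-.112,-.048,.137),(-.024,-.048,.137),(255,0,255))
    u=w2px(p,c2w([(-.02,0,.125)],v))[0]*4; x,y=int(u[0])-320,int(u[1])-300
    cv2.imwrite(f"pics/ov_{n}.png",im[y:y+600,x:x+640])
E
```

```text
('top',) [ 0.55092118 -0.06465394 -0.44836626] -25.689494277629336 -208.1603546142578
('side',) [ 0.55199099 -0.065736   -0.44999018] -25.782537898833883 -224.35850524902344
('top', 'side') [ 0.551568   -0.06526859 -0.44868466] -25.70773759168942 -428.90399169921875
top lid 0.45 172 [ 0.49127454 -0.06366568  0.139     ] caddy -0.055020825836932394 -0.024709889400931724
top lid 0.45 172 [ 0.49207367 -0.06377957  0.135     ] caddy -0.05425139720708406 -0.024465855300663426
side lid 0.74 165 [ 0.49086943 -0.06520328  0.139     ] caddy -0.05471886144200907 -0.026271027552661055
side lid 0.74 165 [ 0.4925306  -0.06355078  0.135     ] caddy -0.053938938628061255 -0.02406150342382609
```

View pics/ov_top.png

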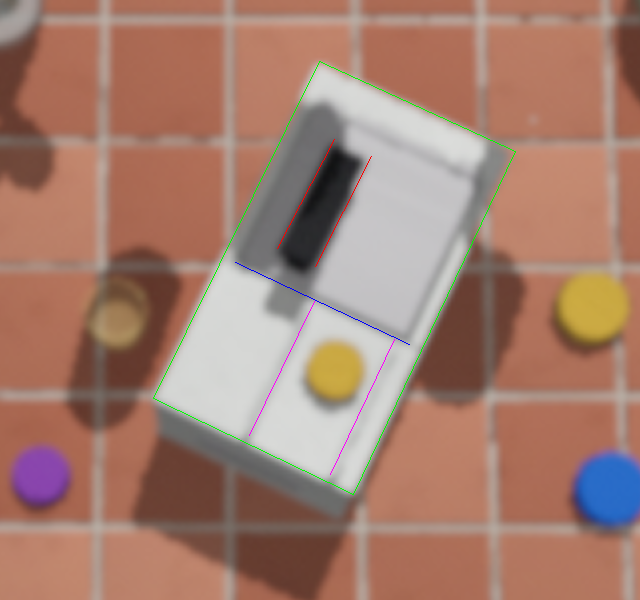

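View pics/ov_side.png

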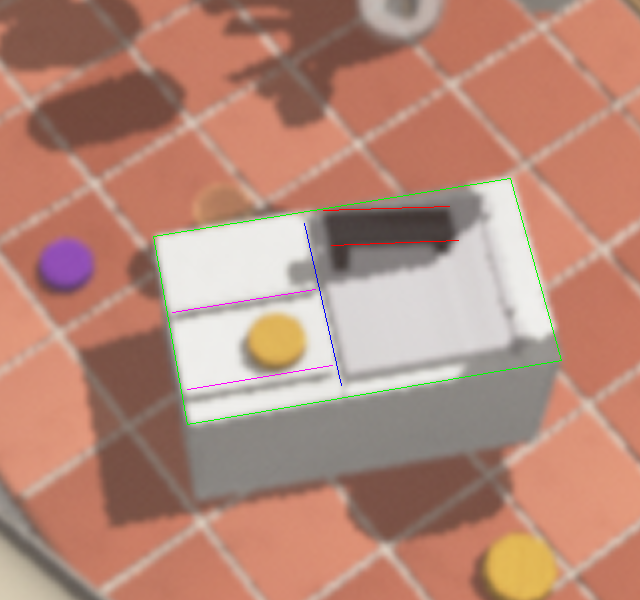

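Call:
arm_command(motion=[{"x": 30,"y": -22,"z": -15,"rz": -5,"hand": -0.7},{"x": 80,"y": -59,"z": -20,"rz": -13,"hand": -0.7},{"x": 130,"y": -96,"z": -20,"rz": -21,"hand": -0.7},{"x": 180,"y": -133,"z": -20,"rz": -29,"hand": -0.7},{"x": 230,"y": -171,"z": -20,"rz": -37,"hand": -0.7},{"x": 280,"y": -208,"z": -20,"rz": -45,"hand": -0.7},{"x": 330,"y": -245,"z": -20,"rz": -53,"hand": -0.7},{"x": 380,"y": -282,"z": -20,"rz": -61,"hand": -0.7},{"x": 425,"y": -315,"z": -20,"rz": -68,"hand": -0.7},{"x": 443,"y": -329,"z": -20,"rz": -70.6,"hand": -0.7}])

```text
invalid input at $.motion[0]: expected keys x, y, z, rx, ry, rz, hand
```

Run:
```python
from h import *
for n in("top","side"):
    p=viewer.read_camera(n); save(p,n+"1.png",(220,130,460,330),3.3)
    np.savez(n+"1.npz",**{k:p[k] for k in p})
s=get_state()
print(s["clock"],s["tcp_pos"],s["finger_gap"],s["wrist_force"],s["orientation"])
from scipy.spatial.transform import Rotation as R
o=s["orientation"];M=R.from_quat([o[1],o[2],o[3],o[0]]).as_matrix();print(np.round(M,3), np.degrees(np.arctan2(M[1,1],M[0,1])))
v=np.load("pose.npy");d=s["tcp_pos"][:2]-v[:2];c,q=np.cos(v[2]),np.sin(v[2]);print(c*d[0]+q*d[1],-q*d[0]+c*d[1])
print([k for k in dir(env) if k[0]!='_'])
```

```text
1.4 [ 0.23803751 -0.52346815  0.23132496] 0.08553279201041793 [ 0.52672129  0.83121715 -0.37526154] [5.30327419e-05 9.77313961e-01 2.11795702e-01 4.46102848e-07]
[[ 0.91   0.414  0.   ]
 [ 0.414 -0.91  -0.   ]
 [-0.     0.    -1.   ]] -65.54478834851655
-0.08373859418461368 -0.5488497455683199
['MotionError', 'tcp_to_grasp']
```

All keys are required in every row, so I'll resend it.

Call:
arm_command(motion=[{"x": 30,"y": -22,"z": -15,"rx": 0,"ry": 0,"rz": -5,"hand": -0.7},{"x": 80,"y": -59,"z": -20,"rx": 0,"ry": 0,"rz": -13,"hand": -0.7},{"x": 130,"y": -96,"z": -20,"rx": 0,"ry": 0,"rz": -21,"hand": -0.7},{"x": 180,"y": -133,"z": -20,"rx": 0,"ry": 0,"rz": -29,"hand": -0.7},{"x": 230,"y": -171,"z": -20,"rx": 0,"ry": 0,"rz": -37,"hand": -0.7},{"x": 280,"y": -208,"z": -20,"rx": 0,"ry": 0,"rz": -45,"hand": -0.7},{"x": 330,"y": -245,"z": -20,"rx": 0,"ry": 0,"rz": -53,"hand": -0.7},{"x": 380,"y": -282,"z": -20,"rx": 0,"ry": 0,"rz": -61,"hand": -0.7},{"x": 425,"y": -315,"z": -20,"rx": 0,"ry": 0,"rz": -68,"hand": -0.7},{"x": 443,"y": -329,"z": -20,"rx": 0,"ry": 0,"rz": -70.6,"hand": -0.7}])

```text
clock: 2.65
tcp_pos: [0.5061, -0.0379, 0.2513]
orientation: [0.0, 0.673, 0.739, 0.0]
wrist_force: [-0.7, -0.2, 0.8]
finger_gap: 0.0723
```

```bash
cat >> h.py <<'E'
def rep():
    from scipy.spatial.transform import Rotation as R
    s=get_state()
    o=s["orientation"];M=R.from_quat([o[1],o[2],o[3],o[0]]).as_matrix()
    v=np.load("pose.npy");d=s["tcp_pos"][:2]-v[:2];c,q=np.cos(v[2]),np.sin(v[2])
    print("t",round(s["clock"],2),"tcp",np.round(s["tcp_pos"],4),"gap",round(s["finger_gap"],4),"F",np.round(s["wrist_force"],1),"yawY",round(np.degrees(np.arctan2(M[1,1],M[0,1])),2),"zdir",np.round(M[:,2],3),
     "caddy",np.round([1e3*(c*d[0]+q*d[1]),1e3*(-q*d[0]+c*d[1])],1))
def shot(tag,crop=(220,130,460,330)):
    for n in("top","side"):
        p=viewer.read_camera(n); save(p,n+tag+".png",crop,3.3); np.savez(n+tag+".npz",**{k:p[k] for k in p})
E
python3 -c "
from h import *
rep();shot('1')"
```

```text
t 2.65 tcp [ 0.5061 -0.0379  0.2513] gap 0.0723 F [-0.7 -0.2  0.8] yawY 5.38 zdir [ 0.001  0.    -1.   ] caddy [-52.8   5. ]
```

View pics/top1.png

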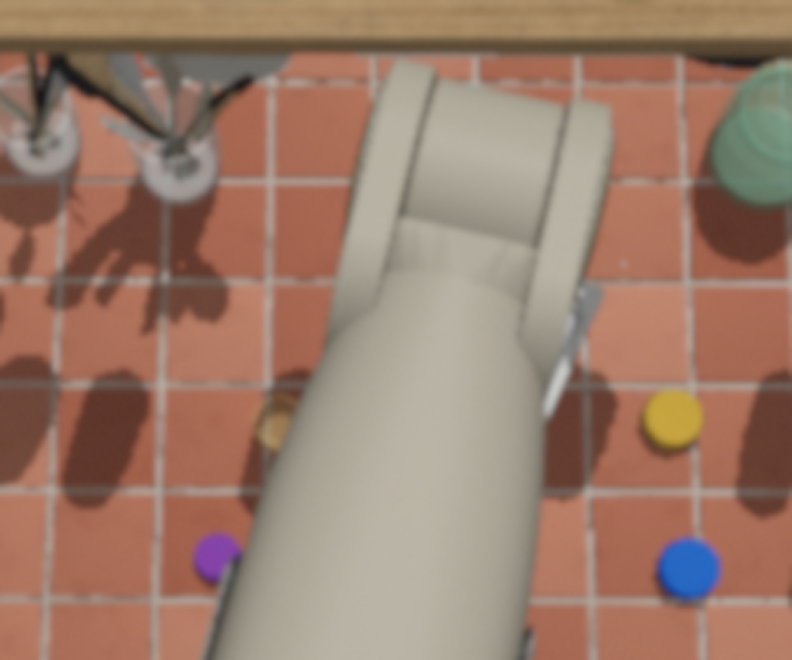

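View pics/side1.png

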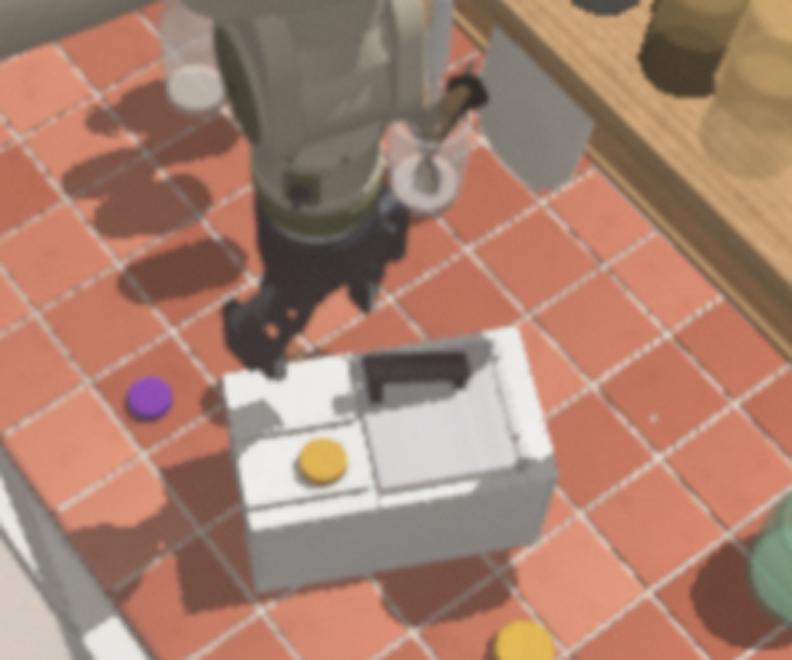

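The arm hides the top view. The side view shows both fingertips, at about (275,370) and (370,300) in the crop. I'll get the tip geometry from the depth map.

Run:
```python
from h import *
from scipy.spatial.transform import Rotation as R
rep()
s=get_state();o=s["orientation"];M=R.from_quat([o[1],o[2],o[3],o[0]]).as_matrix()
p=load("side1");C=cloud(p)
T=(C-s["tcp_pos"])@M
m=(T[...,2]>-.06)&(T[...,2]<.02)&(abs(T[...,0])<.04)&(abs(T[...,1])<.08)&(C[...,2]>.19)
q=T[m]*1e3
for sg in(-1,1):
    f=q[q[:,1]*sg>0]; print(sg,len(f))
    for z0 in range(-60,20,6):
        g=f[(f[:,2]>=z0)&(f[:,2]<z0+6)]
        if len(g): print(z0,len(g),"x",g[:,0].min().round(1),g[:,0].max().round(1),"y",g[:,1].min().round(1),g[:,1].max().round(1))
```

```text
t 2.75 tcp [ 0.5059 -0.0384  0.2512] gap 0.0725 F [ 1.   0.5 -0.1] yawY 5.3 zdir [ 0.  0. -1.] caddy [-52.8   4.4]
-1 78
-60 21 x -12.5 10.8 y -66.0 -34.3
-54 3 x -9.7 -5.2 y -48.3 -38.1
-48 5 x -10.0 -5.2 y -48.8 -35.2
-42 11 x -10.5 -1.6 y -48.5 -35.5
-36 11 x -10.4 -3.0 y -49.8 -36.3
-30 10 x -9.9 -1.9 y -49.0 -36.0
-24 12 x -9.9 3.5 y -48.5 -35.4
-18 4 x -9.9 -4.0 y -42.8 -37.9
-12 1 x -5.2 -5.2 y -41.0 -41.0
1 87
-60 11 x -12.1 -3.9 y 38.6 57.8
-54 7 x -9.8 -3.7 y 36.1 56.4
-48 7 x -9.5 -0.0 y 36.1 44.0
-42 11 x -10.0 4.0 y 36.9 50.3
-36 10 x -9.6 7.7 y 37.2 50.6
-30 17 x -10.2 11.2 y 36.3 50.5
-24 15 x -10.1 11.9 y 36.1 45.2
-18 9 x -8.8 10.9 y 36.2 41.6
```

Call:
arm_command(motion=[{"x": -1,"y": 3.5,"z": 20,"rx": 0,"ry": 0,"rz": 1.8,"hand": -0.83},{"x": -1,"y": 3.5,"z": 45,"rx": 0,"ry": 0,"rz": 1.8,"hand": -0.83},{"x": -1,"y": 3.5,"z": 60,"rx": 0,"ry": 0,"rz": 1.8,"hand": -0.83},{"x": -1,"y": 3.5,"z": 60,"rx": 0,"ry": 0,"rz": 1.8,"hand": -0.83},{"x": -1,"y": 3.5,"z": 60,"rx": 0,"ry": 0,"rz": 1.8,"hand": -0.83}])

```text
clock: 3.38
tcp_pos: [0.509, -0.0417, 0.1921]
orientation: [0.001, 0.687, 0.727, 0.0]
wrist_force: [0.5, 0.2, 0.4]
finger_gap: 0.0779
```

```bash
cat > fing.py <<'E'
from h import *
from scipy.spatial.transform import Rotation as R
def fing(p):
    s=get_state();o=s["orientation"];M=R.from_quat([o[1],o[2],o[3],o[0]]).as_matrix()
    C=cloud(p);T=(C-s["tcp_pos"])@M
    im=p["image"].astype(int);dark=im.max(-1)<110
    m=(T[...,2]>-.04)&(T[...,2]<.02)&(abs(T[...,0])<.03)&(abs(T[...,1])<.07)&dark
    q=T[m]*1e3
    for sg in(-1,1):
        f=q[q[:,1]*sg>20]; 
        for z0 in range(-40,10,3):
            g=f[(f[:,2]>=z0)&(f[:,2]<z0+3)]
            if len(g): print(sg,z0,len(g),"x",g[:,0].min().round(1),g[:,0].max().round(1),"y",g[:,1].min().round(1),g[:,1].max().round(1))
E
python3 -c "
from fing import *
rep();shot('2',(240,150,400,310));fing(load('side2'));rep()
# theta vs L
from scipy.optimize import brentq
def zb(th,L):
    c,s=np.cos(th),np.sin(th)
    f=np.array([-104*c-51*s,-104*s+51*c]);r=np.array([-25*c-30*s,-25*s+30*c])
    t=(L-90-f[0])/(r[0]-f[0]); return 128+f[1]+t*(r[1]-f[1])
for h in(129,131):
  print(h,[(L,round(brentq(lambda a:zb(a,L)-h,-.1,1.1),3)) for L in(-20,-10,-4,5,15,25,35,45,48,50)])
"
```

```text
t 3.38 tcp [ 0.509  -0.0417  0.1921] gap 0.0779 F [0.5 0.2 0.4] yawY 3.22 zdir [ 0.001 -0.    -1.   ] caddy [-48.5   2.7]
-1 -40 1 x -10.7 -10.7 y -42.0 -42.0
-1 -37 5 x -10.8 -2.0 y -52.9 -42.3
-1 -34 7 x -11.0 -5.5 y -53.1 -38.1
-1 -31 1 x -10.7 -10.7 y -42.3 -42.3
-1 -28 7 x -11.0 -5.6 y -53.3 -39.7
-1 -25 3 x -10.6 1.1 y -50.4 -42.2
-1 -22 3 x -11.1 -6.3 y -47.7 -42.9
-1 -19 2 x -9.2 -7.3 y -45.6 -38.4
1 -40 4 x -11.3 0.6 y 37.9 52.8
1 -37 5 x -11.1 -1.5 y 38.3 43.2
1 -34 6 x -13.0 -2.0 y 38.6 50.6
1 -31 5 x -10.3 6.2 y 38.1 44.1
1 -28 4 x -11.6 5.3 y 39.2 50.3
1 -25 5 x -10.3 8.4 y 39.0 44.4
1 -22 5 x -6.1 5.4 y 38.2 40.1
1 -19 2 x -10.2 -10.2 y 41.7 44.6
1 -16 4 x -8.2 4.6 y 38.4 42.1
1 -10 1 x -4.2 -4.2 y 40.8 40.8
1 8 5 x -9.0 2.8 y 34.4 44.3
t 3.48 tcp [ 0.5093 -0.0416  0.1923] gap 0.0779 F [ 0.9 -0.2  0.4] yawY 3.23 zdir [ 0.002 -0.001 -1.   ] caddy [-48.4   3. ]
129 [(-20, 0.457), (-10, 0.477), (-4, 0.492), (5, 0.517), (15, 0.552), (25, 0.599), (35, 0.664), (45, 0.763), (48, 0.803), (50, 0.834)]
131 [(-20, 0.439), (-10, 0.457), (-4, 0.47), (5, 0.493), (15, 0.525), (25, 0.568), (35, 0.628), (45, 0.717), (48, 0.754), (50, 0.783)]
```

View pics/side2.png

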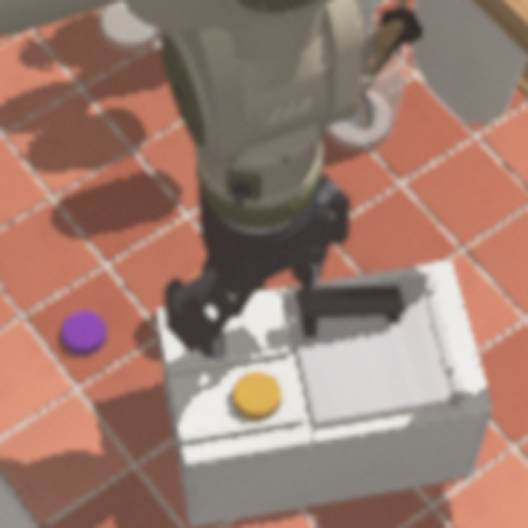

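Call:
arm_command(motion=[{"x": 0,"y": 0,"z": 12,"rx": 0,"ry": 0,"rz": 0,"hand": -0.83},{"x": 0,"y": 0,"z": 22,"rx": 0,"ry": 0,"rz": 0,"hand": -0.83},{"x": 0,"y": 0,"z": 30,"rx": 0,"ry": 0,"rz": 0,"hand": -0.83},{"x": 0,"y": 0,"z": 38,"rx": 0,"ry": 0,"rz": 0,"hand": -0.83},{"x": 0,"y": 0,"z": 46,"rx": 0,"ry": 0,"rz": 0,"hand": -0.83},{"x": 0,"y": 0,"z": 46,"rx": 0,"ry": 0,"rz": 0,"hand": -0.83}])

```text
clock: 4.22
tcp_pos: [0.5085, -0.0413, 0.1446]
orientation: [-0.0, 0.687, 0.727, -0.0]
wrist_force: [0.1, 0.5, 1.5]
finger_gap: 0.0779
```

```bash
python3 -c "
from fing import *
rep();shot('3',(240,150,400,310));fing(load('side3'))
"
```

```text
t 4.22 tcp [ 0.5085 -0.0413  0.1446] gap 0.0779 F [0.1 0.5 1.5] yawY 3.25 zdir [-0.001 -0.    -1.   ] caddy [-49.2   2.9]
-1 -40 3 x -11.3 -5.9 y -44.5 -39.1
-1 -37 3 x -6.7 -4.5 y -52.4 -47.3
-1 -34 6 x -11.3 -5.4 y -51.7 -39.7
-1 -31 4 x -10.8 -4.0 y -52.2 -39.7
-1 -28 4 x -12.3 0.8 y -51.5 -42.8
-1 -25 6 x -10.6 -3.8 y -52.2 -39.6
-1 -19 1 x -6.0 -6.0 y -45.1 -45.1
1 -40 2 x -7.5 -5.7 y 38.0 52.0
1 -37 5 x -11.0 -1.1 y 38.9 49.5
1 -34 4 x -10.6 3.2 y 37.9 41.7
1 -31 6 x -11.2 3.0 y 37.2 50.5
1 -28 3 x -11.7 -1.7 y 38.6 42.8
1 -25 5 x -10.9 7.0 y 38.3 41.6
1 -22 6 x -7.0 6.3 y 38.6 51.6
1 -19 6 x -13.2 8.7 y 35.6 49.7
1 -16 16 x -23.0 8.2 y 34.2 69.9
1 -13 57 x -26.7 12.3 y 30.2 68.8
1 -10 41 x -26.7 -0.1 y 29.5 69.9
1 -7 8 x -26.9 -8.1 y 33.9 69.7
1 2 4 x -9.5 -7.6 y 37.9 43.0
1 5 1 x -5.0 -5.0 y 36.9 36.9
1 8 3 x -12.8 -7.9 y 37.8 43.8
```

View pics/side3.png

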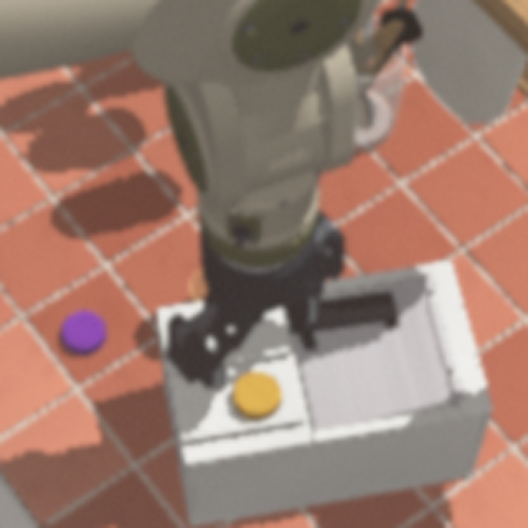

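Call:
arm_command(motion=[{"x": 0,"y": 0,"z": 8,"rx": 0,"ry": 0,"rz": 0,"hand": -0.83},{"x": 0,"y": 0,"z": 15,"rx": 0,"ry": 0,"rz": 0,"hand": -0.83},{"x": 0,"y": 0,"z": 20,"rx": 0,"ry": 0,"rz": 0,"hand": -0.83},{"x": 0,"y": 0,"z": 24,"rx": 0,"ry": 0,"rz": 0,"hand": -0.83},{"x": 0,"y": 0,"z": 24,"rx": 0,"ry": 0,"rz": 0,"hand": -0.83}])

```text
clock: 4.95
tcp_pos: [0.5084, -0.0412, 0.1209]
orientation: [-0.0, 0.687, 0.727, -0.0]
wrist_force: [-1.1, 0.1, 1.6]
finger_gap: 0.0782
```

```bash
cat >> fing.py <<'E'
def flap(p):
    # plane fit of flap points in caddy frame (x,z) y in -50..0
    v=np.load("pose.npy");C=cloud(p);d=C-np.array([v[0],v[1],0]);c,q=np.cos(v[2]),np.sin(v[2])
    X=(c*d[...,0]+q*d[...,1])*1e3;Y=(-q*d[...,0]+c*d[...,1])*1e3;Z=C[...,2]*1e3
    m=(Y>-45)&(Y<0)&(X>20)&(X<80)&(Z>50)&(Z<140)
    a=np.polyfit(X[m],Z[m],1); print("flap slope angle",np.arctan(a[0]).round(3),"n",m.sum(),"z at 90",np.polyval(a,90).round(1))
E
python3 -c "
from fing import *
rep();shot('4',(240,150,400,310));fing(load('side4'));flap(load('side4'))
"
```

```text
t 4.95 tcp [ 0.5084 -0.0412  0.1209] gap 0.0782 F [-1.1  0.1  1.6] yawY 3.25 zdir [-0.001  0.    -1.   ] caddy [-49.3   2.9]
-1 -40 4 x -12.2 -6.6 y -52.9 -44.0
-1 -37 3 x -9.9 -3.5 y -52.2 -39.2
-1 -34 3 x -7.5 -5.4 y -49.5 -45.6
-1 -31 6 x -10.2 -3.4 y -53.5 -39.5
-1 -28 4 x -9.7 -0.3 y -53.0 -41.6
-1 -25 2 x -10.0 -9.9 y -42.6 -39.4
-1 -22 2 x -6.5 -5.7 y -49.0 -45.3
-1 -19 4 x -8.3 19.8 y -46.4 -27.5
-1 -7 3 x 7.2 29.5 y -52.6 -20.5
1 -40 2 x -8.4 -6.1 y 38.6 39.8
1 -37 6 x -10.4 -2.3 y 37.6 50.6
1 -31 4 x -10.8 -1.5 y 38.0 50.9
1 -28 6 x -9.5 1.1 y 38.6 50.3
1 -25 3 x -10.0 -7.0 y 38.3 45.6
1 -22 12 x -23.7 5.0 y 39.0 69.9
1 -19 29 x -26.7 8.1 y 38.5 69.0
1 -16 44 x -27.4 1.4 y 30.4 69.7
1 -13 28 x -23.8 12.5 y 28.4 63.2
1 -10 24 x -17.0 16.8 y 22.8 49.8
1 -7 4 x -9.6 14.0 y 33.4 37.2
1 -4 1 x 16.5 16.5 y 36.2 36.2
1 2 2 x -9.3 -7.1 y 39.2 40.5
1 5 2 x -8.9 -7.9 y 38.6 44.3
1 8 4 x -11.1 -9.0 y 41.0 49.2
flap slope angle 0.449 n 432 z at 90 133.0
```

View pics/side4.png

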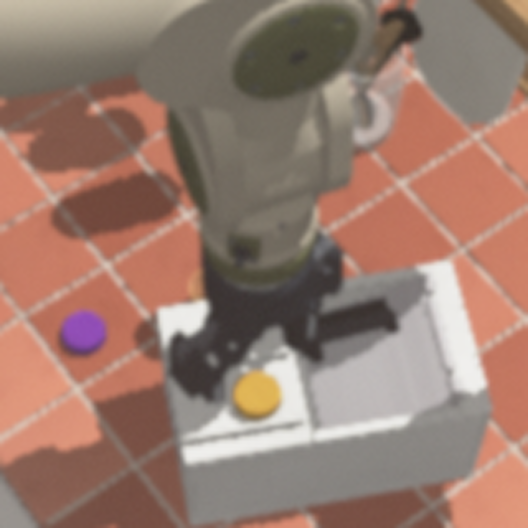

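Call:
arm_command(motion=[{"x": 0,"y": 0,"z": 2.5,"rx": 0,"ry": 0,"rz": 0,"hand": -0.83},{"x": -1.9,"y": 3.5,"z": 2.5,"rx": 0,"ry": 0,"rz": 0,"hand": -0.83},{"x": -3.9,"y": 7,"z": 2.5,"rx": 0,"ry": 0,"rz": 0,"hand": -0.83},{"x": -5.8,"y": 10.5,"z": 2.5,"rx": 0,"ry": 0,"rz": 0,"hand": -0.83},{"x": -7.7,"y": 14,"z": 2.5,"rx": 0,"ry": 0,"rz": 0,"hand": -0.83},{"x": -9.7,"y": 17.5,"z": 2.5,"rx": 0,"ry": 0,"rz": 0,"hand": -0.83},{"x": -11.1,"y": 20,"z": 2.5,"rx": 0,"ry": 0,"rz": 0,"hand": -0.83},{"x": -11.6,"y": 21,"z": 2.5,"rx": 0,"ry": 0,"rz": 0,"hand": -0.83},{"x": -11.6,"y": 21,"z": 2.5,"rx": 0,"ry": 0,"rz": 0,"hand": -0.83}])

```text
clock: 6.18
tcp_pos: [0.5304, -0.0518, 0.1188]
orientation: [0.0, 0.687, 0.727, -0.0]
wrist_force: [-2.0, 0.8, 3.1]
finger_gap: 0.078
```

```bash
python3 -c "
from fing import *
rep();shot('5',(240,150,400,310));flap(load('side5'))
p=load('side5');p['shot']=int(p['shot'])
"
```

```text
t 6.17 tcp [ 0.5304 -0.0518  0.1188] gap 0.078 F [-2.   0.8  3.1] yawY 3.25 zdir [ 0. -0. -1.] caddy [-24.9   3. ]
flap slope angle 0.549 n 430 z at 90 133.2
```

View pics/side5.png

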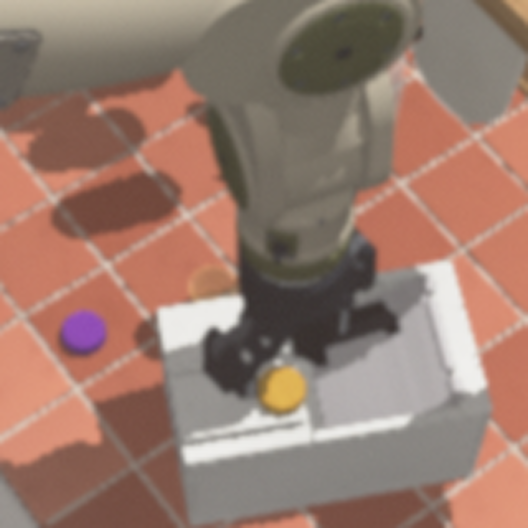

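Call:
arm_command(motion=[{"x": -1.9,"y": 3.5,"z": 0,"rx": 0,"ry": 0,"rz": 0,"hand": -0.83},{"x": -3.9,"y": 7,"z": 0,"rx": 0,"ry": 0,"rz": 0,"hand": -0.83},{"x": -5.8,"y": 10.5,"z": 0,"rx": 0,"ry": 0,"rz": 0,"hand": -0.83},{"x": -7.7,"y": 14,"z": 0,"rx": 0,"ry": 0,"rz": 0,"hand": -0.83},{"x": -9.7,"y": 17.5,"z": 0,"rx": 0,"ry": 0,"rz": 0,"hand": -0.83},{"x": -11.6,"y": 21,"z": 0,"rx": 0,"ry": 0,"rz": 0,"hand": -0.83},{"x": -13.1,"y": 23.6,"z": 0,"rx": 0,"ry": 0,"rz": 0,"hand": -0.83},{"x": -13.6,"y": 24.5,"z": 0,"rx": 0,"ry": 0,"rz": 0,"hand": -0.83},{"x": -13.6,"y": 24.5,"z": 0,"rx": 0,"ry": 0,"rz": 0,"hand": -0.83}])

```text
clock: 7.4
tcp_pos: [0.5548, -0.0635, 0.1186]
orientation: [-0.001, 0.687, 0.727, -0.0]
wrist_force: [-5.6, 3.3, 5.4]
finger_gap: 0.0782
```

```bash
python3 -c "
from fing import *
rep();shot('6',(240,150,400,310));flap(load('side6'))
"
```

```text
t 7.4 tcp [ 0.5548 -0.0635  0.1186] gap 0.0782 F [-5.6  3.3  5.4] yawY 3.27 zdir [-0.002  0.001 -1.   ] caddy [2.2 3. ]
flap slope angle 0.732 n 411 z at 90 133.4
```

View pics/side6.png

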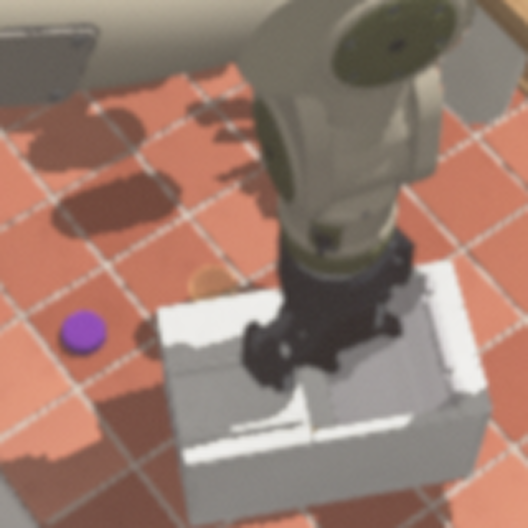

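The lid has left the ledge, the flap is at about 0.73 rad, and the finger still holds it open. I'll check whether the lid has caught anywhere.

```bash
python3 -c "
from fing import *
p=viewer.read_camera('side');save(p,'side7.png',(290,225,390,295),7)
rep()
im=p['image'].astype(int);C=cloud(p)
m=(im[...,0]-im[...,2]>60)&(im[...,1]-im[...,2]>35)&(abs(C[...,0]-.55)<.13)&(abs(C[...,1]+.065)<.12)
v,u=np.nonzero(m);print(len(v),list(zip(u,v))[:20])
for r in finder.find_in(p,'jar_lid')[:5]: print(r['at'],r['score'])
"
```

```text
t 7.55 tcp [ 0.5548 -0.0636  0.1187] gap 0.078 F [-6.3  2.9  5.1] yawY 3.26 zdir [-0.001  0.001 -1.   ] caddy [2.2 2.9]
0 []
[378.6, 327.3] 0.76
[265.3, 249.6] 0.54
[345.2, 355.6] 0.54
```

View pics/side7.png

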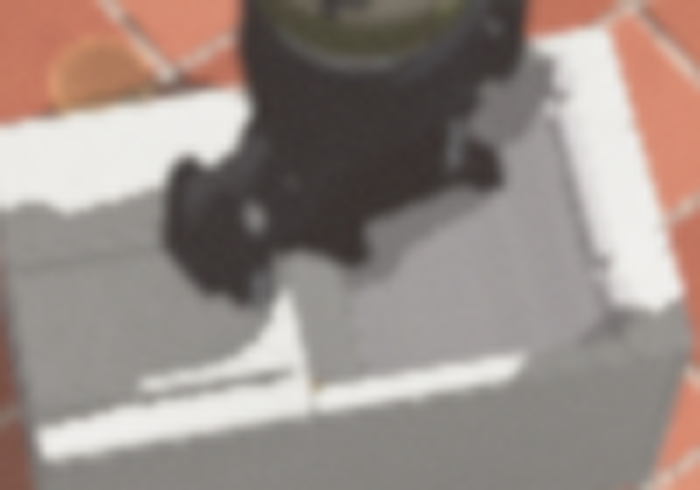

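Call:
arm_command(motion=[{"x": 0,"y": 0,"z": -3,"rx": 0,"ry": 0,"rz": 0,"hand": -0.83},{"x": 0,"y": 0,"z": -7,"rx": 0,"ry": 0,"rz": 0,"hand": -0.83},{"x": 0,"y": 0,"z": -11,"rx": 0,"ry": 0,"rz": 0,"hand": -0.83},{"x": 0,"y": 0,"z": -15,"rx": 0,"ry": 0,"rz": 0,"hand": -0.83},{"x": 0,"y": 0,"z": -19,"rx": 0,"ry": 0,"rz": 0,"hand": -0.83},{"x": 0,"y": 0,"z": -23,"rx": 0,"ry": 0,"rz": 0,"hand": -0.83},{"x": 0,"y": 0,"z": -28,"rx": 0,"ry": 0,"rz": 0,"hand": -0.83},{"x": 0,"y": 0,"z": -34,"rx": 0,"ry": 0,"rz": 0,"hand": -0.83},{"x": 0,"y": 0,"z": -42,"rx": 0,"ry": 0,"rz": 0,"hand": -0.83},{"x": 0,"y": 0,"z": -55,"rx": 0,"ry": 0,"rz": 0,"hand": -0.83}])

```text
clock: 8.85
tcp_pos: [0.5547, -0.0636, 0.1737]
orientation: [-0.001, 0.687, 0.727, -0.001]
wrist_force: [-1.3, 0.6, -0.0]
finger_gap: 0.0784
```

Call:
arm_command(motion=[{"x": 0,"y": 0,"z": -30,"rx": 0,"ry": 0,"rz": 0,"hand": -0.83},{"x": 0,"y": 0,"z": -60,"rx": 0,"ry": 0,"rz": 0,"hand": -0.83},{"x": -40,"y": -20,"z": -60,"rx": 0,"ry": 0,"rz": 0,"hand": -0.83},{"x": -90,"y": -40,"z": -60,"rx": 0,"ry": 0,"rz": 0,"hand": -0.83},{"x": -140,"y": -60,"z": -60,"rx": 0,"ry": 0,"rz": 0,"hand": -0.83},{"x": -190,"y": -80,"z": -60,"rx": 0,"ry": 0,"rz": 0,"hand": -0.83},{"x": -240,"y": -100,"z": -60,"rx": 0,"ry": 0,"rz": 0,"hand": -0.83},{"x": -290,"y": -120,"z": -60,"rx": 0,"ry": 0,"rz": 0,"hand": -0.83},{"x": -290,"y": -120,"z": -60,"rx": 0,"ry": 0,"rz": 0,"hand": -0.83}])

```text
clock: 9.98
tcp_pos: [0.4507, -0.3635, 0.2338]
orientation: [0.0, 0.689, 0.725, -0.0]
wrist_force: [-0.5, 0.8, -1.1]
finger_gap: 0.0782
```

```bash
python3 -c "
from fing import *
rep()
for n in('top','side'):
    p=viewer.read_camera(n);save(p,n+'8.png'); flap(p)
    for q in ['jar_lid','tea_glass','mug','coffee_jar','glass_cup']:
        for r in finder.find_in(p,q)[:4]: print(n,q,np.round(r['at']),round(r['score'],2))
"
```

```text
t 9.97 tcp [ 0.4507 -0.3635  0.2338] gap 0.0782 F [-0.5  0.8 -1.1] yawY 2.95 zdir [-0.    -0.001 -1.   ] caddy [  38.5 -312.5]
flap slope angle -0.008 n 458 z at 90 129.8
top jar_lid [422. 255.] 0.86
top jar_lid [427. 305.] 0.79
top jar_lid [288. 297.] 0.48
top tea_glass [303. 260.] 0.74
top tea_glass [485. 240.] 0.6
top mug [172. 306.] 0.85
top coffee_jar [487. 238.] 0.93Traceback (most recent call last):
  File "<string>", line 5, in <module>
    p=viewer.read_camera(n);save(p,n+'8.png'); flap(p)
                                               ~~~~^^^
  File "fing.py", line 19, in flap
    a=np.polyfit(X[m],Z[m],1); print("flap slope angle",np.arctan(a[0]).round(3),"n",m.sum(),"z at 90",np.polyval(a,90).round(1))
    raise TypeError("expected non-empty vector for x")
TypeError: expected non-empty vector for x
```

View pics/top8.png

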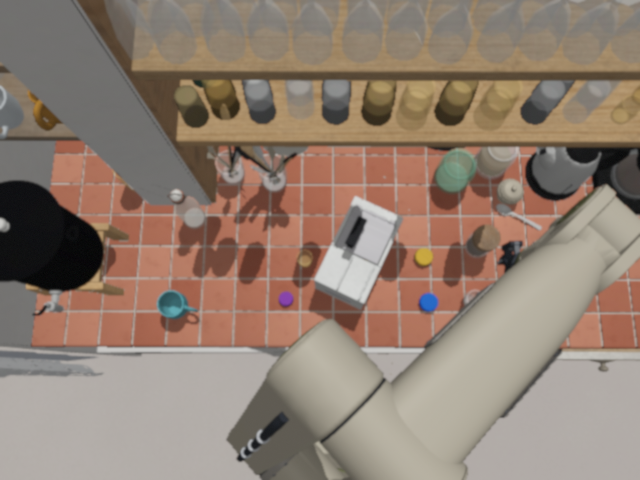

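View pics/side8.png

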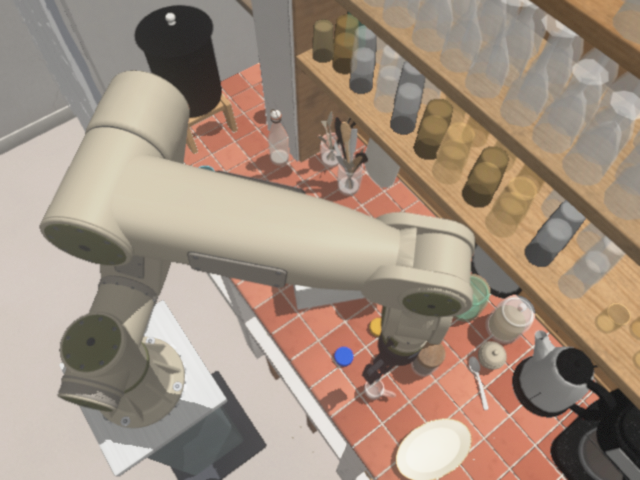

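The top picture shows the flap shut (slope -0.01 rad) and the ledge at about (350,275) empty. The tea glass (303,260), mug (172,306) and coffee jar (485,240) are where they were. The gripper is clear of everything.

```bash
python3 -c "
from h import *
rep();print(hand_in())"
```

```text
t 10.32 tcp [ 0.4527 -0.3589  0.2341] gap 0.0782 F [-0.2 -0.  -0.6] yawY 3.37 zdir [ 0. -0. -1.] caddy [  38.3 -307.5]
the job is handed in; nothing more can be done
None
```

The lid has gone off the ledge into the caddy and the flap is shut again. I handed the job in at about 10.3 s.

**What I did:** One fingertip pressed the bar near its front, opening the flap to about 0.45 rad. It then slid along the bar to about 0.73 rad. On the same stroke the other finger pushed the lid along its lane and over the edge. I then raised the fingers slowly so the flap sprang shut. The highest wrist force I read was about 9 N.

**Last checks:**
- **Flap and lid:** the flap is level (slope -0.01 rad), and no brass lid shows on the ledge, the flap or the worktop.
- **Other things:** the tea glass, mug and coffee jar are where they started. The arm partly hid the glass cup in the last pictures; the finder missed it in the top view and was not run on the side view. The cup shows in the side picture at about its starting spot, and the fingertips stayed nearly 200 mm above it.
- **Not confirmed directly:** I did not see the lid inside the caddy. I inferred it because the lid disappeared from every other visible place.
- **A check that failed:** the final side-view flap measurement failed because the arm blocked that view, so the shut reading comes from the top view only.

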